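# Nest the stainless beakers in the travel carrier and pin the hold-down bar

### The arm

A 6-joint arm with a two-finger parallel gripper is mounted at the origin on the work surface. World frame = base frame: x ahead of the robot, y to its left, z up, the work surface at z = 0. Lengths are in m, angles in degrees, forces in N, time in s.
With the tool pointing down it reaches from about 0.3 to 0.75 m from the base axis. Payload 8.5 kg.
Tool frame: the origin (TCP) lies midway between the tips of the shut fingers; the grasp point (between the pads) lies 19 mm behind it (env.tcp_to_grasp is the z of the grasp point in the tool frame, in m); z points along the fingers, y is the line along which they close (so a half turn about z gives the same grasp; the last joint's range is limited). The gripper opens to 85 mm and grips with 20 to 120 N. Pads are 22 mm wide; open, the fingers measure 114 mm over their backs; the gripper's body (76 mm by 85 mm) begins 54 mm behind the grasp point. The pads swing forward as they close: fully open they stand 13 mm farther back than shut.
Start: joints at [-82.981, 21.807, 74.336, -0, 83.858, -12.336], TCP at [0.182, -0.519, 0.231] pointing down, gripper open.
Joint ranges: [-178.18, 178.18], [-50.72, 133.34], [12.68, 142.11], [-81.47, 261.47], [9.98, 163.14], [-165.26, 165.26]. Speed limits (degrees/s): [136.94, 136.94, 180, 180, 180, 180].

### API

Orientations are given as a 3x3 rotation matrix whose columns are the frame's x, y, z axes.
In Python, from rig import env, imaging, job, models gives the robot as it stands. The module is installed in compiled form; this text tells all that it offers.
- The arm moves only by the tool jog_arm, never from a script. Its argument "plan" is text: rows parted by semicolons, each of 7 numbers parted by spaces: the turn, a rotation vector about the tool's x, y, z in degrees, then the shift along the tool's x, y, z in cm, then the closure in counts, from 0 (fully open) to 255 (shut). In form: rx ry rz x y z claw; .... A call has 1 to 10 rows; each row shifts and turns the commanded pose from where the row before left it, along the tool's axes as they then stand; what a row does not reach is not made up. A row lasts 1/12 s, in which the tool goes at most 41.7 mm and 7.16 degrees, less where a joint would pass 70% of its speed; a pose out of reach is approached as far as the arm can. A call with a gripper value outside its range is refused whole. The fingers move at their own pace and stop on an object; "grip_force" is the grip in N (left out, the last holds). Time passes only in rows, so rows that do not move let the fingers close. It gives the time, the measured TCP pose, the force, the opening and the grip force at its end, in the units of the state.
- env.observe(): the state, without advancing time (a new reading comes with each control period).
- imaging.get_image(name): name is "scene" or "top" or "wrist"; returns a dict with "pixels" (400x640x3 uint8, red, green, blue), "depth" (400x640 float32, m along the optical axis (not along the pixel's ray), 0 where there is no reading), "fov_y" (degrees; the focal length in pixels is half the picture's height over the tangent of half this angle, whatever the lens; pixels are square), "cx", "cy" (the principal point, pixels), "world_from_camera" (4x4, takes a point from camera to world coordinates). Camera axes: x right, y down, z forward; pixel columns grow to the right and rows downward; lengths in m; the calibration is good to about 2 mm. A picture is of the moment at which its call begins.
- job.close_job(): hands the job in; it is judged then, once.
Trained networks look in the newest picture that a camera, given by its name, has taken for a name from the list of things; names that differ only in an ending like _2 or _b are one class to them, and where a whole thing is asked for, a point or a joint stands for the part that bears it (a point fixed in the world has none). Each returns a list of dicts, best first, with "confidence" (0 to 1); they miss things now and then, are a little off and sometimes report something else, mostly with a low value. They report only what shows in the picture. A call takes as long as a camera call.
- models.outline_of(camera, query): "region" (400x640 bool, what is visible of it) and "bbox" ([centre column, centre row, width, height] in pixels, round what is visible of it).
- models.tip_of(camera, query): "at" ([column, row] in pixels: a listed point, or the origin of a listed thing).
The state is a dict: "time_s": time; "q": joint angles; "qvel": joint speeds; "joint_efforts": joint torques, N m; "position": TCP position; "tool_rot": TCP orientation; "ft_force": force on the tool from outside, world axes, zero at the start; "wrist_torque": the same for the moment, N m; "grip_width": finger opening in m; "gripper_force": force on a finger pad.
Only numpy, scipy, OpenCV 4.12 (cv2) and the standard library are available. Lean on these libraries where they do the work, as an engineer would, in place of code of your own. Each camera call takes 0.05 s, during which the arm holds its last target. There are 200 camera calls.

### The job

Pack the clean steel beakers for the field trip: swing the travel carrier's hold-down bar up out of the way and stand all the beakers on its seat between the posts, mouth down and nested in size order, the smallest in the middle and each bigger one over it. Then swing the bar fully down over the nest until its eye is in the fork, and push the headed pin through fork and eye until its head is home against the fork. Leave the wash bottle and the amber jars where they are.

Things in the scene. Friction and masses are not known exactly. Their poses are not given: they have to be found in the camera images.
- beaker1: smallest of up to five graded stainless-steel beakers standing mouth DOWN: outer diameter 29 mm, height 45 mm, wall 2 mm (mouth 25 mm inside), about 35 g; the closed end is uppermost, with a 5 mm bevel round its edge and at most 5 mm thick. Origin: centre of the mouth, in the plane of the rim it stands on; z points from the mouth to the closed end (up). May be absent.
- beaker2: second of up to five graded stainless-steel beakers standing mouth DOWN: outer diameter 38 mm, height 55 mm, wall 2 mm (mouth 34 mm inside), about 50 g; the closed end is uppermost, with a 5 mm bevel round its edge and at most 5 mm thick. Origin: centre of the mouth, in the plane of the rim it stands on; z points from the mouth to the closed end (up). May be absent.
- beaker3: middle of up to five graded stainless-steel beakers standing mouth DOWN: outer diameter 48 mm, height 66 mm, wall 2 mm (mouth 44 mm inside), about 70 g; the closed end is uppermost, with a 5 mm bevel round its edge and at most 5 mm thick. Origin: centre of the mouth, in the plane of the rim it stands on; z points from the mouth to the closed end (up). May be absent.
- beaker4: fourth of up to five graded stainless-steel beakers standing mouth DOWN: outer diameter 58 mm, height 77 mm, wall 2 mm (mouth 54 mm inside), about 95 g; the closed end is uppermost, with a 5 mm bevel round its edge and at most 5 mm thick. Origin: centre of the mouth, in the plane of the rim it stands on; z points from the mouth to the closed end (up). May be absent.
- beaker5: largest of up to five graded stainless-steel beakers standing mouth DOWN: outer diameter 68 mm, height 88 mm, wall 2 mm (mouth 64 mm inside), about 125 g; the closed end is uppermost, with a 5 mm bevel round its edge and at most 5 mm thick. Origin: centre of the mouth, in the plane of the rim it stands on; z points from the mouth to the closed end (up). Always present.
- carrier: fixed travel carrier: base plate 150 mm (its x) by 225 mm (its y), 10 mm thick, with an upright hinge post at its -y end and an upright fork post at its +y end (posts 27 mm in x, 26 mm in y, centred 82.5 mm from the carrier's centre, tops 132 mm above the bench). Between them, on the seat, stands the nest. Origin: centre of the underside, on the bench; x is along the pin holes, pointing roughly away from the robot; y from hinge post to fork post; z up
- seat (a point): centre of the carrier's seat, on the top of the base plate (10 mm above the bench), where the beakers stand one inside another; four upright guide posts, 8 mm thick and 35 mm high, stand round it on the diagonals between the carrier's x and y, centred 44 mm from it; there is room for fingers between them along the carrier's x
- bar (a joint): hinge of the carrier's hold-down bar, rad: 0 = fully down on its stop, level over the seat with its eye between the fork cheeks and the holes in line; 1.57 = upright; stops at 1.75 leaning slightly back. Stiff hinge: it stays where it is left and takes about 3 N at the grip end. Starts part raised, over the seat
- bar_hinge (a point): the bar's hinge axis (parallel to the carrier's x), 118 mm above the bench
- bar_grip (a point): where to take the bar: in the black plastic grip at its free end, 195 mm from the hinge axis; the bar there is 12 mm wide (along the hinge axis) and 14 mm deep, and ends 21 mm farther out. The bar runs from hinge to grip along this frame's y; x is parallel to the carrier's x. Under its middle is a rubber pad that comes 3 mm above the largest beaker's closed end (101 mm above the bench)
- fork_hole (a point): middle of the fork, on the axis of its holes, 118 mm above the bench; the axis runs along the carrier's x. The two cheeks are 6 mm thick plates 26 mm wide and 28 mm high, whose outer faces lie 13.5 mm to either side (-x and +x) of this point; holes 10.5 mm; the bar's 12 mm thick eye, hole 11.5 mm, comes between them with the bar down
- pin_shoulder (a point): headed locking pin lying on the bench, 30 g: a black square head 16 x 16 mm and 26 mm long, with a domed end (30 mm in all), and a steel shank 8 mm thick and 34 mm long whose last 3 mm are tapered to 4 mm. This point: on the pin's axis where the head's flat face meets the shank (the head's middle is 13 mm behind it, the tip 34 mm ahead). x points along the pin from head to tip. It lies flat on one side of its head, the axis 8 mm above the bench
- pin_mid (a point): point on the shank's axis 13.5 mm ahead of the shoulder; it lies in the middle of the fork when the head is home against a cheek
- wash_bottle: white plastic wash bottle, 72 mm across and 210 mm tall with its blue spout, at the left edge of the bench; to be left alone. Origin: centre of its underside
- reagent: amber reagent jar, 56 mm across and 100 mm tall, beyond the work area; to be left alone. Origin: centre of its underside
- stain: small amber stain jar, 40 mm across and 65 mm tall, beyond the work area; to be left alone. Origin: centre of its underside
- petri: clear Petri dish, 47 mm across and 15 mm high, lying among the beakers; not part of the job. Origin: centre of its underside

How it is judged (in metres and radians):
On the way, in this order (a step that is already met when the one before it is completed fails the run):
1. the hold-down bar is swung up out of the way (66 degrees or more) (value of joint bar above 1.15 rad), for 0.2 s.
2. every beaker present stands mouth down on the seat, nested (horizontal distance between each of beaker1, beaker2, beaker3, beaker4, beaker5 and seat below 0.016 m and z of beaker1 in the frame of seat between -0.003 and 0.003 m and angle between each of beaker1, beaker2, beaker3, beaker4, beaker5's own z axis and vertical below 0.06 rad and z of beaker2 in the frame of seat between -0.003 and 0.003 m and z of beaker3 in the frame of seat between -0.003 and 0.003 m and z of beaker4 in the frame of seat between -0.003 and 0.003 m and z of beaker5 in the frame of seat between -0.003 and 0.003 m), for 0.2 s.
3. the bar is fully down over the nest (all of step 2 and value of joint bar below 0.035 rad), for 0.2 s.
4. the pin is through fork and eye with its head home (distance between pin_mid and fork_hole below 0.0045 m and angle between the x axis of pin_mid and the x axis of carrier, either way round below 0.15 rad), for 0.2 s.
At the end, for the whole second after the job is handed in: All beakers present stand mouth down, level within 3.4 deg, on the seat (rim within 3 mm of it, centre within 16 mm), nested; bar down (< 0.035 rad); pin through fork and eye, in line, head home (its middle within 4.5 mm of the fork's) (all of step 3 and all of step 4); the robot touches nothing.
It fails at once if one of the three bottles is shifted by more than 5 cm (distance of any of wash_bottle, reagent, stain from where it was at the start of the episode above 0.05 m).
Of beaker1, beaker2, beaker3, beaker4 only 2 to 4 are there at a start; the rules pass over those that are not, and their reading is None.
At some moment in a run one of pin may be knocked a few centimetres aside while the robot is not near it.
Once in a run the grip may slacken for a moment while it holds something.
It also fails if it takes over 210 s, if anything falls off the work surface, if the arm or the gripper's body presses on something with over 40 N, if the wrist force passes 120 N, or if a joint passes its speed limit or range.

## Working session

There is one attempt and no reset: what is moved stays moved. The work goes in short steps, Python scripts to look and compute and a tool call to move; the robot and the scene stay as the last step left them, time stands still between calls to the robot, and variables do not carry over. Pictures are saved under pics/ and viewed, at most 14 in all, crops included, and the job is handed in when it is done.

Besides the shell and the picture viewer there is one more tool, called as name(argument=value, ...) on one line, values as JSON. jog_arm: Moves the arm, as the interface text tells. Its arguments: {"type":"object","properties":{"plan":{"type":"string"},"grip_force":{"type":"number"}},"required":["plan"]}

```bash
mkdir -p pics
cat > h.py <<'E'
import numpy as np, cv2
from rig import env, imaging, job, models
def P(im,u,v,d=None,z=None):
    f=200/np.tan(np.radians(im["fov_y"])/2); T=np.array(im["world_from_camera"])
    r=np.array([(u-im["cx"])/f,(v-im["cy"])/f,1.0])
    if z is not None:
        w=T[:3,:3]@r; d=(z-T[2,3])/w[2]
    return T[:3,:3]@(r*d)+T[:3,3]
def cloud(im):
    f=200/np.tan(np.radians(im["fov_y"])/2); T=np.array(im["world_from_camera"])
    v,u=np.mgrid[:400,:640]; d=im["depth"]
    c=np.stack([(u-im["cx"])/f*d,(v-im["cy"])/f*d,d],-1)
    w=c@T[:3,:3].T+T[:3,3]; w[d==0]=np.nan
    return w
def save(im,n): cv2.imwrite(f"pics/{n}.png",np.ascontiguousarray(im["pixels"][:,:,::-1]))
E
python3 - <<'E'
from h import *
np.set_printoptions(precision=3,suppress=True)
s=env.observe(); print(s["time_s"],s["position"],s["tool_rot"],s["grip_width"],env.tcp_to_grasp)
for c in("top","scene"):
    im=imaging.get_image(c); save(im,c+"0"); w=cloud(im); print(c,np.array(im["world_from_camera"])[:3,3])
    for q in["beaker1","beaker2","beaker3","beaker4","beaker5","carrier","petri","wash_bottle","reagent","stain","pin_shoulder","bar"]:
        for o in models.outline_of(c,q)[:2]:
            p=w[o["region"]]; p=p[~np.isnan(p[:,0])]
            zt=np.percentile(p[:,2],95); t=p[p[:,2]>zt-.004]
            print(q,round(o["confidence"],2),np.round(o["bbox"]),"ztop",zt.round(3),"topc",(t.min(0)+t.max(0))[:2]/2,"ext",np.ptp(t,0)[:2])
    for q in["seat","bar_hinge","bar_grip","fork_hole","pin_shoulder","pin_mid"]:
        for o in models.tip_of(c,q)[:1]:
            u,v=o["at"]; print(q,round(o["confidence"],2),np.round([u,v]),w[int(v),int(u)])
E
```

```text
0.0 [ 0.182 -0.519  0.231] [[ 0.943  0.331 -0.   ]
 [ 0.331 -0.943  0.002]
 [ 0.    -0.001 -1.   ]] 0.08542435354935675 -0.0187
top [0.376 0.088 1.503]
beaker1 0.8 [280. 183.  24.  27.] ztop 0.081 topc [0.621 0.199] ext [0.049 0.056]
beaker1 0.62 [239. 249.  28.  20.] ztop 0.092 topc [0.43  0.307] ext [0.063 0.061]
beaker2 0.8 [280. 183.  24.  27.] ztop 0.081 topc [0.621 0.199] ext [0.049 0.056]
beaker2 0.62 [239. 249.  28.  20.] ztop 0.092 topc [0.43  0.307] ext [0.063 0.061]
beaker3 0.8 [280. 183.  24.  27.] ztop 0.081 topc [0.621 0.199] ext [0.049 0.056]
beaker3 0.62 [239. 249.  28.  20.] ztop 0.092 topc [0.43  0.307] ext [0.063 0.061]
beaker4 0.8 [280. 183.  24.  27.] ztop 0.081 topc [0.621 0.199] ext [0.049 0.056]
beaker4 0.62 [239. 249.  28.  20.] ztop 0.092 topc [0.43  0.307] ext [0.063 0.061]
beaker5 0.8 [280. 183.  24.  27.] ztop 0.081 topc [0.621 0.199] ext [0.049 0.056]
beaker5 0.62 [239. 249.  28.  20.] ztop 0.092 topc [0.43  0.307] ext [0.063 0.061]
carrier 0.89 [425. 211.  92.  69.] ztop 0.187 topc [ 0.566 -0.18 ] ext [0.03  0.104]
petri 0.64 [260. 218.  18.  16.] ztop 
[... 1970 characters left out ...]
p 0.163 topc [0.412 0.485] ext [0.038 0.032]
wash_bottle 0.67 [314. 215.  14.  22.] ztop 0.069 topc [0.592 0.069] ext [0.043 0.043]
reagent 0.83 [294. 251.  17.  39.] ztop 0.102 topc [ 0.776 -0.036] ext [0.048 0.046]
stain 0.65 [342. 243.  17.  26.] ztop 0.067 topc [0.752 0.115] ext [0.037 0.034]
bar 0.66 [219. 178.  51.  37.] ztop 0.242 topc [ 0.578 -0.136] ext [0.012 0.024]
bar 0.18 [368. 177.  18.  29.] ztop 0.091 topc [0.438 0.311] ext [0.063 0.06 ]
seat 0.79 [223. 229.] [ 0.564 -0.216  0.011]
bar_hinge 0.68 [191. 196.] [ 0.535 -0.297  0.131]
fork_hole 0.68 [246. 195.] [ 0.568 -0.135  0.13 ]
pin_shoulder 0.49 [301. 200.] [0.462 0.063 0.006]
pin_mid 0.56 [297. 202.] [ 0.458  0.046 -0.002]
```

Run:
```python
from h import *
i=cv2.imread("pics/top0.png")[110:300,140:490]; cv2.imwrite("pics/top0c.png",cv2.resize(i,(800,434),interpolation=cv2.INTER_CUBIC))
```

```text
(no output)
```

View pics/top0c.png

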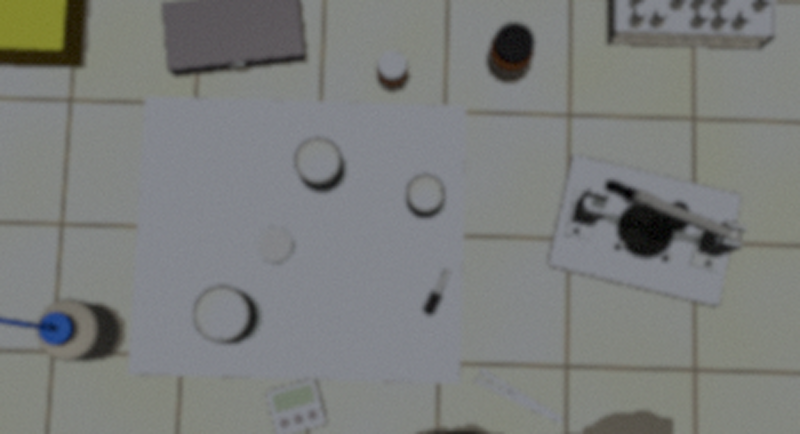

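View pics/scene0.png

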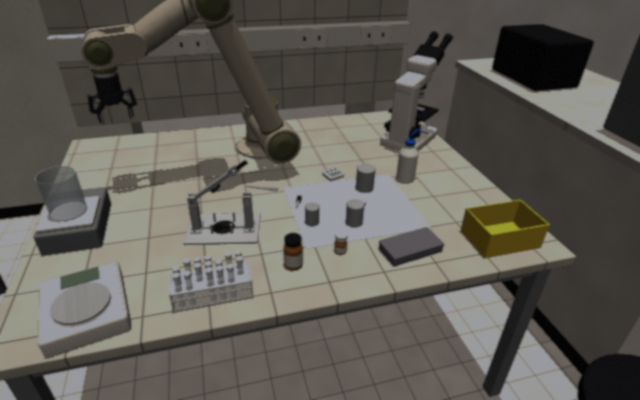

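The top view shows three beakers (crop pixels ~ (320,160), (425,193), (225,313)), with sizes 4, 3 and 5. The Petri dish is at (277,245), the pin at (435,295) pointing up and right, and the carrier at (645,230) with its bar part raised. The scene view agrees with this. Next I'll fit the carrier's pose.

```bash
cat >> h.py <<'E'
from scipy.spatial.transform import Rotation as R
np.set_printoptions(precision=3,suppress=True)
def go(pos,Rt,n=None,frm=None):
    """tool-frame rows to reach pos,Rt from measured (or frm) pose; straight, rotation about fixed axis"""
    s=env.observe(); p0,R0=frm or (np.array(s["position"]),np.array(s["tool_rot"]))
    rv=R.from_matrix(R0.T@Rt).as_rotvec(degrees=True); d=np.asarray(pos)-p0
    k=n or int(np.ceil(max(np.linalg.norm(d)/.040,np.linalg.norm(rv)/7.0,1)))
    out=[];Rc=R0
    for i in range(k):
        Rn=R0@R.from_rotvec(rv*(i+1)/k,degrees=True).as_matrix()
        out.append((rv/k,Rc.T@d/k*100)); Rc=Rn
    for a,b in out: print(a.round(2),b.round(2))
    return np.asarray(pos),Rt
def yawR(a): # tool down, tool y at world angle a (deg)
    a=np.radians(a); y=np.array([np.cos(a),np.sin(a),0]); z=np.array([0,0,-1.]); return np.stack([np.cross(y,z),y,z],1)
E
python3 - <<'E'
from h import *
for c in("top","scene"):
    im=imaging.get_image(c); w=cloud(im)
    m=(abs(w[...,0]-.56)<.17)&(abs(w[...,1]+.21)<.17)
    fz=w[...,2][m]; print(c,"bench z med",np.nanmedian(w[...,2][(abs(w[...,0]-.5)<.1)&(abs(w[...,1]+.02)<.04)]))
    o=models.outline_of(c,"carrier")[0]["region"]
    reg=cv2.dilate(o.astype(np.uint8),np.ones((3,3)))>0
    for lo,hi in((.006,.02),(.125,.14)):
        p=w[reg&(w[...,2]>lo)&(w[...,2]<hi)][:,:2]
        r=cv2.minAreaRect((p*1000).astype(np.float32)); print(lo,len(p),r)
        if lo>.1:
            for sgn in(0,1):
                q=p[(p[:,1]>-.2)==sgn]
                if len(q): print("  post",q.mean(0),(q.min(0)+q.max(0))/2,np.ptp(q,0))
    b=models.outline_of(c,"bar")[0]["region"]; p=w[b&(w[...,2]>.15)]
    if len(p):
        mu=p.mean(0); v=np.linalg.svd(p-mu)[2][0]; print("bar mean",mu,"dir",v,"top",p[p[:,2].argmax()],"ends",(p-mu)@v.T.min() if 0 else np.sort((p-mu)@v)[[0,-1]])
im=imaging.get_image("wrist"); print(im["fov_y"],im["cx"],im["cy"]); print(np.array(im["world_from_camera"]))
E
```

```text
top bench z med -0.00033288896710859106
0.006 2740 ((555.905029296875, -219.11065673828125), (229.7112274169922, 153.95611572265625), 77.62527465820312)
0.125 143 ((557.1895751953125, -218.28799438476562), (190.48919677734375, 29.937931060791016), 78.75286865234375)
  post [ 0.54  -0.296] [ 0.541 -0.289] [0.03  0.048]
  post [ 0.574 -0.138] [ 0.573 -0.138] [0.029 0.03 ]
bar mean [ 0.56  -0.198  0.198] dir [-0.174 -0.759 -0.628] top [ 0.575 -0.134  0.254] ends [-0.087  0.087]
scene bench z med -0.0019012957240234218
0.006 1758 ((418.2123718261719, -186.57345581054688), (229.58456420898438, 456.0341796875), 77.80770111083984)
0.125 131 ((558.2130737304688, -214.05545043945312), (190.111572265625, 32.678489685058594), 77.09544372558594)
  post [ 0.545 -0.29 ] [ 0.541 -0.285] [0.032 0.048]
  post [ 0.577 -0.134] [ 0.576 -0.133] [0.035 0.027]
bar mean [ 0.567 -0.193  0.197] dir [-0.157 -0.767 -0.623] top [ 0.577 -0.13   0.252] ends [-0.086  0.084]
60.15969353543398 319.59233739804574 202.75649552647167
[[ 0.329 -0.905 -0.27   0.249]
 [-0.944 -0.316 -0.094 -0.495]
 [-0.     0.286 -0.958  0.373]
 [ 0.     0.     0.     1.   ]]
```

Run:
```python
from h import *
s=env.observe(); p=np.array(s["position"]);Rt=yawR(-12.3)
c=go([.5,-.04,.36],Rt,n=16)
print("--"); go([.5,-.04,.36],Rt,n=1)
```

```text
[-0.   -0.   -3.65] [ 2.87 -2.17 -0.8 ]
[-0.   -0.   -3.65] [ 3.   -1.98 -0.8 ]
[-0.   -0.   -3.65] [ 3.12 -1.78 -0.8 ]
[-0.   -0.   -3.65] [ 3.22 -1.58 -0.8 ]
[-0.   -0.   -3.65] [ 3.32 -1.37 -0.8 ]
[-0.   -0.   -3.65] [ 3.4  -1.16 -0.8 ]
[-0.   -0.   -3.65] [ 3.47 -0.94 -0.8 ]
[-0.   -0.   -3.65] [ 3.52 -0.72 -0.8 ]
[-0.   -0.   -3.65] [ 3.56 -0.49 -0.8 ]
[-0.   -0.   -3.65] [ 3.58 -0.27 -0.8 ]
[-0.   -0.   -3.65] [ 3.59 -0.04 -0.8 ]
[-0.   -0.   -3.65] [ 3.59  0.19 -0.8 ]
[-0.   -0.   -3.65] [ 3.57  0.42 -0.8 ]
[-0.   -0.   -3.65] [ 3.53  0.64 -0.8 ]
[-0.   -0.   -3.65] [ 3.49  0.87 -0.8 ]
[-0.   -0.   -3.65] [ 3.42  1.09 -0.8 ]
--
[ -0.01  -0.   -58.34] [ 45.85 -34.65 -12.87]
```

jog_arm(plan="0 0 -3.65 2.9 -2.2 -0.8 255;0 0 -3.65 3.0 -2.0 -0.8 255;0 0 -3.65 3.1 -1.8 -0.8 255;0 0 -3.65 3.2 -1.6 -0.8 255;0 0 -3.65 3.3 -1.4 -0.8 255;0 0 -3.65 3.4 -1.2 -0.8 255;0 0 -3.65 3.5 -0.9 -0.8 255;0 0 -3.65 3.5 -0.7 -0.8 255;0 0 -3.65 3.55 -0.5 -0.8 255;0 0 -3.65 3.6 -0.3 -0.8 255")

```text
time_s: 3.08
position: [0.3808, -0.2168, 0.3119]
tool_rot: [[0.559, 0.829, 0.0], [0.829, -0.559, -0.0], [-0.0, 0.001, -1.0]]
ft_force: [0.8, 0.3, -0.1]
grip_width: 0.0002
gripper_force: 0.0
```

jog_arm(plan="0 0 -3.65 3.6 0 -0.8 255;0 0 -3.65 3.6 0.2 -0.8 255;0 0 -3.65 3.6 0.4 -0.8 255;0 0 -3.65 3.5 0.65 -0.8 255;0 0 -3.65 3.5 0.9 -0.8 255;0 0 -3.65 3.4 1.1 -0.8 255;0 0 0 0 0 0 255;0 0 0 0 0 0 255;0 0 0 0 0 0 255")

```text
time_s: 3.83
position: [0.4997, -0.0393, 0.359]
tool_rot: [[0.213, 0.977, -0.001], [0.977, -0.213, -0.0], [-0.0, -0.001, -1.0]]
ft_force: [-0.1, -0.2, -0.9]
grip_width: 0.0001
gripper_force: 0.0
```

Run:
```python
from h import *
s=env.observe(); print(s["time_s"],s["position"],s["tool_rot"],s["grip_width"],s["q"])
u=np.array([.213,.977,0]);H=np.array([.539,-.298,0])
A=H+.215*u+[0,0,.21]; go(A,yawR(-12.3))
im=imaging.get_image("wrist"); save(im,"w1")
```

```text
3.8333 [ 0.5   -0.039  0.359] [[ 0.213  0.977 -0.001]
 [ 0.977 -0.213 -0.   ]
 [-0.    -0.001 -1.   ]] 7.621542134854904e-05 [-18.045  13.314  66.013  -0.019 100.711  -5.775]
[-0.01  0.    0.01] [-0.59  1.87  2.98]
[-0.01  0.    0.01] [-0.59  1.87  2.98]
[-0.01  0.    0.01] [-0.59  1.87  2.98]
[-0.01  0.    0.01] [-0.59  1.87  2.98]
[-0.01  0.    0.01] [-0.59  1.87  2.98]
```

View pics/w1.png

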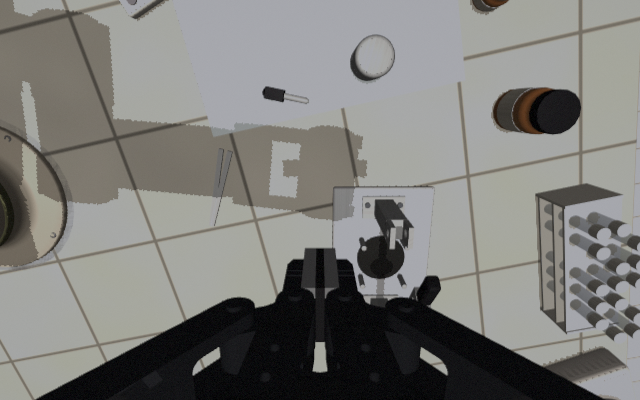

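The wrist view shows the carrier at about (385,245), the pin at (285,96) with its tip to the right, and the grey beaker3 at (373,57). I'll move beyond the bar's end and push it up.

jog_arm(plan="0 0 0 -0.6 1.87 2.98 255;0 0 0 -0.6 1.87 2.98 255;0 0 0 -0.6 1.87 2.98 255;0 0 0 -0.6 1.87 2.98 255;0 0 0 -0.6 1.87 2.98 255;0 0 0 0 0 0 255;0 0 0 -1.8 0 0 255;0 0 0 -1.8 0 0 255")

```text
time_s: 4.55
position: [0.5782, -0.1192, 0.2127]
tool_rot: [[0.211, 0.978, 0.005], [0.977, -0.211, 0.011], [0.012, 0.003, -1.0]]
ft_force: [8.1, 87.9, 62.4]
grip_width: -0.0003
gripper_force: 44.5
```

jog_arm(plan="0 0 0 -1.5 0 -1.25 255;0 0 0 -1.5 0 -1.25 255;0 0 0 -1.5 0 -1.25 255;0 0 0 -1.5 0 -1.25 255;0 0 0 -1.3 0 -0.55 255;0 0 0 -1.3 0 -0.55 255;0 0 0 -1.3 0 -0.55 255;0 0 0 -1.3 0 -0.55 255")

```text
time_s: 5.22
position: [0.5534, -0.2334, 0.2869]
tool_rot: [[0.213, 0.977, 0.007], [0.977, -0.213, -0.003], [-0.001, 0.007, -1.0]]
ft_force: [3.2, 1.9, 4.9]
grip_width: -0.0002
gripper_force: 0.0
```

jog_arm(plan="0 0 0 -1.25 0 -0.15 255;0 0 0 -1.25 0 -0.15 255;0 0 0 -1.25 0 -0.15 255;0 0 0 -1.25 0 -0.15 255;0 0 0 -1.25 0 -0.15 255;0 0 0 0 0 0 255;0 0 0 0 0 0 255")

```text
time_s: 5.8
position: [0.5399, -0.2947, 0.2895]
tool_rot: [[0.214, 0.977, -0.001], [0.977, -0.214, 0.0], [0.0, -0.001, -1.0]]
ft_force: [0.2, 0.0, -0.9]
grip_width: 0.0003
gripper_force: 0.0
```

Run:
```python
from h import *
s=env.observe(); print(s["time_s"],s["position"])
for c in("scene","top"):
    im=imaging.get_image(c); w=cloud(im)
    for o in models.outline_of(c,"bar")[:1]:
        p=w[o["region"]]; p=p[(p[:,2]>.15)]; print(c,o["confidence"],np.round(o["bbox"]))
        if len(p)>5: mu=p.mean(0); print(mu,np.linalg.svd(p-mu)[2][0],p[:,2].max())
    save(im,c+"2")
i=cv2.imread("pics/scene2.png")[100:260,140:340]; cv2.imwrite("pics/s2c.png",cv2.resize(i,(700,560),interpolation=cv2.INTER_CUBIC))
```

```text
5.8 [ 0.54  -0.295  0.289]
```

View pics/s2c.png

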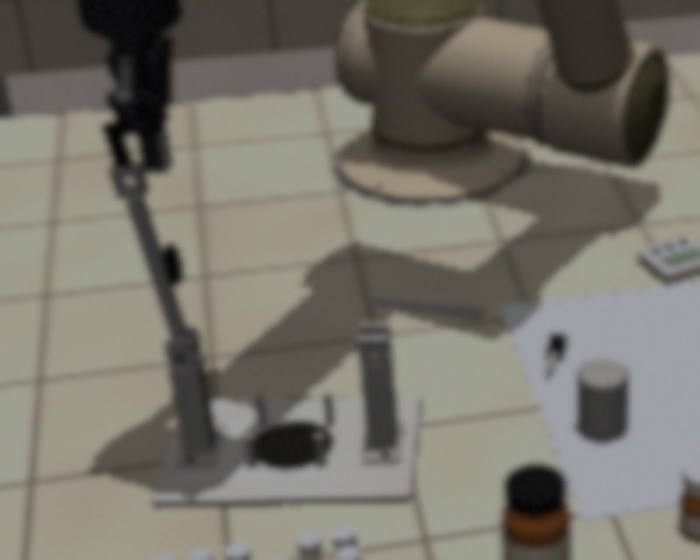

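The scene crop shows the bar leaning back past upright, clear of the seat. Next I'll go to beaker3.

jog_arm(plan="0 0 0 2 0 0 0;0 0 0 4 0 0 0;0 0 0 4 -0.3 0.5 0;0 0 0 4 -0.3 0.5 0;0 0 0 4 -0.3 0.5 0;0 0 0 4 -0.3 0.5 0;0 0 0 4 -0.3 0.5 0;0 0 0 4 -0.3 0.5 0;0 0 0 1.5 -0.6 0.5 0;0 0 0 0 0 0 0")

```text
time_s: 6.83
position: [0.5829, 0.0232, 0.254]
tool_rot: [[0.207, 0.978, -0.002], [0.978, -0.207, 0.001], [0.001, -0.002, -1.0]]
ft_force: [-0.6, 0.1, 0.0]
grip_width: 0.0853
gripper_force: 0.0
```

```bash
cat >> h.py <<'E'
def top_circle(c,zt,xy,r=.06,im=None):
    """centre of flat disc top near height zt around xy"""
    im=im or imaging.get_image(c); w=cloud(im)
    m=(abs(w[...,2]-zt)<.005)&(np.hypot(w[...,0]-xy[0],w[...,1]-xy[1])<r)
    p=w[m]; (cx,cy),rad=cv2.minEnclosingCircle((p[:,:2]*1000).astype(np.float32))
    return np.array([cx,cy])/1000,rad,len(p),np.median(p[:,2]),p[:,:2].mean(0)
E
python3 - <<'E'
from h import *
s=env.observe(); print(s["time_s"],s["position"],s["grip_width"])
im=imaging.get_image("wrist");save(im,"w3")
print(top_circle("wrist",.066,(.592,.069),im=im)); print(top_circle("top",.068,(.592,.069)),top_circle("top",.079,(.624,.2)),top_circle("top",.09,(.433,.308)))
im=imaging.get_image("scene");w=cloud(im);p=w[models.outline_of("scene","bar")[0]["region"]];p=p[p[:,2]>.15]
if len(p)>5: mu=p.mean(0); print(mu,np.linalg.svd(p-mu)[2][0])
E
```

```text
6.8333 [0.583 0.023 0.254] 0.08532846159237666
(array([0.587, 0.067]), 23.767662048339844, 1911, np.float64(0.06487853219129591), array([0.587, 0.067]))
(array([0.587, 0.06 ]), 21.440921783447266, 79, np.float64(0.06579129189630284), array([0.585, 0.056])) (array([0.622, 0.198]), 28.33294105529785, 240, np.float64(0.07747010391771458), array([0.622, 0.199])) (array([0.43 , 0.305]), 33.46558380126953, 355, np.float64(0.08811742693294544), array([0.431, 0.306]))
[ 0.542 -0.309  0.245] [ 0.045  0.148 -0.988]
```

View pics/w3.png

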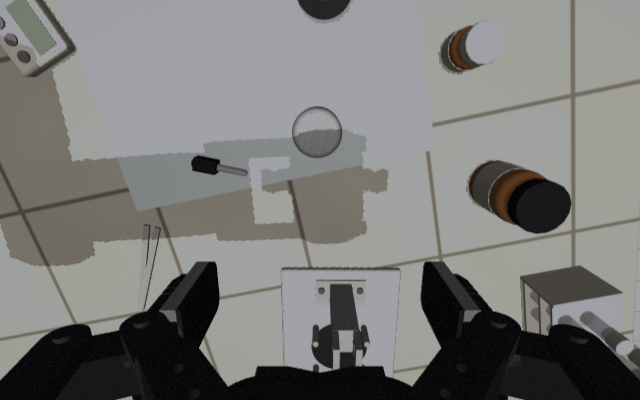

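Beaker3 is at pixel (317,131), and the pin runs from (205,165) to (245,172). The carrier is at the bottom. I'll grasp beaker3.

Run:
```python
from h import *
Rt=yawR(-12.3); a=go([.587,.067,.10],Rt,n=5); go([.587,.067,.030],Rt,n=3,frm=a)
```

```text
[ 0.01  0.   -0.01] [ 0.98 -0.15  3.1 ]
[ 0.01  0.   -0.01] [ 0.97 -0.15  3.1 ]
[ 0.01  0.   -0.01] [ 0.97 -0.15  3.1 ]
[ 0.01  0.   -0.01] [ 0.97 -0.15  3.1 ]
[ 0.01  0.   -0.01] [ 0.97 -0.15  3.1 ]
[0. 0. 0.] [0.   0.   2.33]
[0. 0. 0.] [0.   0.   2.33]
[0. 0. 0.] [0.   0.   2.33]
```

jog_arm(plan="0 0 0 1.0 -0.15 3.1 0;0 0 0 1.0 -0.15 3.1 0;0 0 0 1.0 -0.15 3.1 0;0 0 0 0.95 -0.15 3.1 0;0 0 0 0.95 -0.15 3.1 0;0 0 0 0 0 2.4 0;0 0 0 0 0 2.4 0;0 0 0 0 0 2.2 0;0 0 0 0 0 0 0", grip_force=40)

```text
time_s: 7.88
position: [0.5849, 0.0676, 0.026]
tool_rot: [[0.214, 0.977, -0.007], [0.977, -0.214, 0.001], [-0.001, -0.007, -1.0]]
ft_force: [-0.7, -0.9, -0.3]
grip_width: 0.0852
gripper_force: 0.0
```

jog_arm(plan="0 0 0 0 0 0 255;0 0 0 0 0 0 255;0 0 0 0 0 0 255;0 0 0 0 0 0 255;0 0 0 0 0 0 255;0 0 0 0 0 0 255;0 0 0 0 0 0 255;0 0 0 0 0 0 255")

```text
time_s: 8.55
position: [0.5877, 0.0682, 0.0317]
tool_rot: [[0.212, 0.977, 0.003], [0.977, -0.212, -0.001], [0.0, 0.003, -1.0]]
ft_force: [0.5, -0.5, 6.9]
grip_width: 0.0469
gripper_force: 40.7
```

Run:
```python
from h import *
s=env.observe(); print(s["time_s"],s["position"],s["grip_width"],s["gripper_force"])
Rt=yawR(-12.3); a=go([.587,.067,.15],Rt,n=3); print();go([.5565,-.217,.15],Rt,n=8,frm=a)
```

```text
8.55 [0.588 0.068 0.032] 0.04685661076117463 40.73277118499391
[ 0.06 -0.    0.02] [-0.04 -0.   -3.94]
[ 0.06 -0.    0.02] [-0.05 -0.01 -3.94]
[ 0.06 -0.    0.02] [-0.05 -0.01 -3.94]

[0. 0. 0.] [-3.55  0.38  0.  ]
[0. 0. 0.] [-3.55  0.38  0.  ]
[0. 0. 0.] [-3.55  0.38  0.  ]
[0. 0. 0.] [-3.55  0.38  0.  ]
[0. 0. 0.] [-3.55  0.38  0.  ]
[0. 0. 0.] [-3.55  0.38  0.  ]
[0. 0. 0.] [-3.55  0.38  0.  ]
[0. 0. 0.] [-3.55  0.38  0.  ]
```

jog_arm(plan="0 0 0 0 0 -2 255;0 0 0 0 0 -4 255;0 0 0 0 0 -4.1 255;0 0 0 0 0 -4.1 255;0 0 0 0 0 -2.3 255;0 0 0 -3.0 0.4 0 255;0 0 0 -3.5 0.4 0 255;0 0 0 -3.5 0.4 0 255;0 0 0 -3.5 0.4 0 255;0 0 0 -3.5 0.4 0 255")

```text
time_s: 9.38
position: [0.5698, -0.1033, 0.1958]
tool_rot: [[0.212, 0.977, 0.001], [0.977, -0.212, -0.0], [-0.0, 0.001, -1.0]]
ft_force: [-0.2, 0.4, 0.2]
grip_width: 0.0465
gripper_force: 41.6
```

jog_arm(plan="0 0 0 -3.5 0.4 0 255;0 0 0 -3.5 0.4 0 255;0 0 0 -3.5 0.4 0 255;0 0 0 0 0 0 255;0 0 0 0 0 0 255")

```text
time_s: 9.8
position: [0.5594, -0.2085, 0.1952]
tool_rot: [[0.215, 0.977, 0.001], [0.977, -0.215, -0.0], [0.0, 0.001, -1.0]]
ft_force: [-0.3, 1.0, -0.3]
grip_width: 0.0471
gripper_force: 41.6
```

Run:
```python
from h import *
s=env.observe(); print(s["time_s"],s["position"],s["grip_width"],s["gripper_force"])
im=imaging.get_image("wrist");save(im,"w4");w=cloud(im)
u=np.array([.213,.977]);x=np.array([.977,-.213]);C=np.array([.5565,-.217])
a=(w[...,:2]-C)@x; b=(w[...,:2]-C)@u
for n,lo,hi,m in(("post",.120,.145,(b>.05)&(b<.12)&(abs(a)<.04)),("plate",.004,.014,(b>.0)&(b<.15)&(abs(a)<.12))):
    k=m&(w[...,2]>lo)&(w[...,2]<hi); z=w[...,2][k]; print(n,k.sum(),np.median(z),"x",np.percentile(a[k],[1,99]),"y",np.percentile(b[k],[1,99]))
    print(cv2.minAreaRect((np.stack([a[k],b[k]],1)*1000).astype(np.float32)))
```

```text
9.8 [ 0.559 -0.208  0.195] 0.04710229241408851 41.616619872656884
post 1051 0.13111628384396506 x [-0.014  0.012] y [0.069 0.094]
((-1.1756439208984375, 81.79106140136719), (26.81540298461914, 25.889732360839844), 0.7501261234283447)
plate 17068 0.009219056713791723 x [-0.074  0.072] y [0.001 0.111]
((-1.0815658569335938, 55.97998046875), (150.302978515625, 112.06156921386719), 0.07931770384311676)
```

View pics/w4.png

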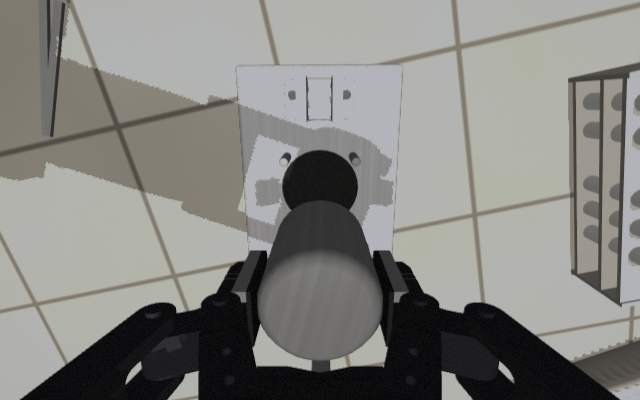

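The fork post is at (319,97), and the seat lies under the held beaker3. The carrier centre refines to (0.555,-0.217).

Run:
```python
from h import *
Rt=yawR(-12.3); a=go([.5553,-.2174,.12],Rt,n=3); print();a=go([.5553,-.2174,.044],Rt,n=4,frm=a)
```

```text
[ 0.01 -0.   -0.  ] [-0.37 -0.07  2.51]
[ 0.01 -0.   -0.  ] [-0.37 -0.07  2.51]
[ 0.01 -0.   -0.  ] [-0.37 -0.07  2.51]

[0. 0. 0.] [0.  0.  1.9]
[0. 0. 0.] [0.  0.  1.9]
[0. 0. 0.] [0.  0.  1.9]
[0. 0. 0.] [0.  0.  1.9]
```

jog_arm(plan="0 0 0 -0.4 -0.07 2.5 255;0 0 0 -0.35 -0.07 2.5 255;0 0 0 -0.35 -0.07 2.5 255;0 0 0 0 0 1.9 255;0 0 0 0 0 1.9 255;0 0 0 0 0 1.9 255;0 0 0 0 0 1.3 255;0 0 0 0 0 0.4 255;0 0 0 0 0 0 255;0 0 0 0 0 0 255")

```text
time_s: 10.68
position: [0.5559, -0.2167, 0.0467]
tool_rot: [[0.211, 0.977, 0.001], [0.977, -0.211, -0.001], [-0.0, 0.001, -1.0]]
ft_force: [0.0, -0.1, -0.8]
grip_width: 0.0464
gripper_force: 41.6
```

jog_arm(plan="0 0 0 -0.06 -0.06 0.2 255;0 0 0 0 0 0.15 255;0 0 0 0 0 0 255;0 0 0 0 0 0 255")

```text
time_s: 11.02
position: [0.5547, -0.2179, 0.0426]
tool_rot: [[0.212, 0.977, 0.0], [0.977, -0.212, -0.0], [-0.0, 0.0, -1.0]]
ft_force: [-0.6, 0.7, -0.8]
grip_width: 0.0465
gripper_force: 44.4
```

jog_arm(plan="0 0 0 0 0 0 0;0 0 0 0 0 0 0;0 0 0 0 0 0 0;0 0 0 0 0 0 0;0 0 0 0 0 -3 0;0 0 0 0 0 -4 0;0 0 0 0 0 -4 0;0 0 0 0 0 -4 0;0 0 0 0 0 -3 0;0 0 0 0 0 -2 0")

```text
time_s: 11.85
position: [0.555, -0.218, 0.2463]
tool_rot: [[0.212, 0.977, 0.004], [0.977, -0.212, -0.003], [-0.002, 0.005, -1.0]]
ft_force: [0.7, -0.1, 0.2]
grip_width: 0.0853
gripper_force: 0.0
```

jog_arm(plan="0 0 0 3.7 -0.25 0 0;0 0 0 3.7 -0.25 0 0;0 0 0 3.7 -0.25 0 0;0 0 0 3.7 -0.25 0 0;0 0 0 3.7 -0.25 0 0;0 0 0 3.7 -0.25 0 0;0 0 0 3.7 -0.25 0 0;0 0 0 3.7 -0.25 0 0;0 0 0 3.7 -0.25 0 0;0 0 0 3.5 -0.25 0 0")

```text
time_s: 12.68
position: [0.6081, 0.1493, 0.2424]
tool_rot: [[0.212, 0.977, 0.0], [0.977, -0.212, 0.0], [0.0, 0.0, -1.0]]
ft_force: [0.4, -0.1, -0.2]
grip_width: 0.0854
gripper_force: 0.0
```

Run:
```python
from h import *
imaging.get_image("wrist")
s=env.observe(); print(s["time_s"],s["position"],s["grip_width"],s["gripper_force"])
c=top_circle("wrist",.077,(.622,.2)); print(c)
print("b3",top_circle("top",.077,(.555,-.217)),top_circle("scene",.076,(.555,-.217)))
im=imaging.get_image("top"); w=cloud(im); o=models.tip_of("top","beaker3"); print(o[:4])
Rt=yawR(-12.3); p=c[0]; a=go([*p,.12],Rt,n=4); print(); go([*p,.036],Rt,n=3,frm=a)
```

```text
12.7333 [0.608 0.155 0.242] 0.08557257244286133 0.0
(array([0.622, 0.201]), 28.756210327148438, 3248, np.float64(0.07592456192088187), array([0.622, 0.202]))
b3 (array([ 0.553, -0.219]), 23.882129669189453, 186, np.float64(0.07564172941814129), array([ 0.553, -0.22 ])) (array([ 0.557, -0.215]), 25.926057815551758, 115, np.float64(0.07627431582474697), array([ 0.559, -0.216]))
[{'at': [279.8, 183.7], 'confidence': 0.71}, {'at': [240.9, 248.5], 'confidence': 0.6}, {'at': [420.4, 210.9], 'confidence': 0.59}]
[-0.  0.  0.] [1.41 0.03 3.06]
[-0.  0.  0.] [1.41 0.03 3.06]
[-0.  0.  0.] [1.41 0.03 3.06]
[-0.  0.  0.] [1.41 0.03 3.06]

[0. 0. 0.] [0.  0.  2.8]
[0. 0. 0.] [0.  0.  2.8]
[0. 0. 0.] [0.  0.  2.8]
```

jog_arm(plan="0 0 0 1.4 0 3.1 0;0 0 0 1.4 0 3.1 0;0 0 0 1.4 0 3 0;0 0 0 1.4 0 3 0;0 0 0 0 0 0 0;0 0 0 0 0 0 0;0 0 0 0 0 0 0")

```text
time_s: 13.57
position: [0.621, 0.2006, 0.1222]
tool_rot: [[0.213, 0.977, 0.003], [0.977, -0.213, 0.0], [0.001, 0.002, -1.0]]
ft_force: [0.7, -0.1, 0.1]
grip_width: 0.0854
gripper_force: 0.0
```

jog_arm(plan="0 0 0 0.05 0.1 2.8 0;0 0 0 0 0 2.8 0;0 0 0 0 0 2.3 0;0 0 0 0 0 0.7 0;0 0 0 0 0 0 0;0 0 0 0 0 0 255;0 0 0 0 0 0 255;0 0 0 0 0 0 255;0 0 0 0 0 0 255;0 0 0 0 0 0 255")

```text
time_s: 14.4
position: [0.6225, 0.2021, 0.0371]
tool_rot: [[0.212, 0.977, 0.004], [0.977, -0.212, 0.0], [0.001, 0.004, -1.0]]
ft_force: [-0.6, -1.5, 7.6]
grip_width: 0.0572
gripper_force: 41.8
```

jog_arm(plan="0 0 0 0 0 0 255;0 0 0 0 0 0 255;0 0 0 0 0 0 255")

```text
time_s: 14.65
position: [0.6225, 0.2021, 0.0371]
tool_rot: [[0.212, 0.977, 0.004], [0.977, -0.212, 0.0], [0.001, 0.004, -1.0]]
ft_force: [0.2, -1.4, 7.1]
grip_width: 0.0576
gripper_force: 41.8
```

jog_arm(plan="0 0 0 0 0 -2 255;0 0 0 0 0 -4 255;0 0 0 0 0 -4 255;0 0 0 0 0 -4 255;0 0 0 -1.5 0.09 -2.5 255;0 0 0 -3.5 0.2 0 255;0 0 0 -3.8 0.2 0 255;0 0 0 -3.8 0.2 0 255;0 0 0 -3.8 0.2 0 255;0 0 0 -3.8 0.2 0 255")

```text
time_s: 15.48
position: [0.5885, 0.0008, 0.2008]
tool_rot: [[0.212, 0.977, 0.002], [0.977, -0.212, -0.0], [-0.0, 0.002, -1.0]]
ft_force: [0.7, -0.4, -1.6]
grip_width: 0.0573
gripper_force: 43.2
```

jog_arm(plan="0 0 0 -3.8 0.2 0 255;0 0 0 -3.8 0.25 0 255;0 0 0 -3.8 0.25 0 255;0 0 0 -3.8 0.25 0 255;0 0 0 -3.8 0.25 0 255;0 0 0 -3.2 0.25 0 255;0 0 0 0 0 0 255;0 0 0 0 0 0 255;0 0 0 0 0 0 255")

```text
time_s: 16.23
position: [0.5561, -0.2173, 0.2001]
tool_rot: [[0.212, 0.977, 0.001], [0.977, -0.212, -0.0], [-0.0, 0.001, -1.0]]
ft_force: [0.1, -0.3, -1.7]
grip_width: 0.057
gripper_force: 43.2
```

Run:
```python
from h import *
s=env.observe(); print(s["time_s"],s["position"],s["grip_width"],s["gripper_force"])
Rt=yawR(-12.3); a=go([.555,-.2174,.135],Rt,n=2)
```

```text
16.2333 [ 0.556 -0.217  0.2  ] 0.05700268387725048 43.20800634366009
[0.03 0.   0.03] [-0.02 -0.06  3.26]
[0.03 0.   0.03] [-0.02 -0.06  3.26]
```

jog_arm(plan="0 0 0 0 -0.1 3 255;0 0 0 0 0 2.5 255;0 0 0 0 0 2 255;0 0 0 0 0 1 255;0 0 0 0 0 0.5 255;0 0 0 0 0 0.5 255;0 0 0 0 0 0 255;0 0 0 0 0 0 255")

```text
time_s: 16.9
position: [0.5556, -0.2174, 0.1053]
tool_rot: [[0.212, 0.977, 0.001], [0.977, -0.212, -0.001], [-0.001, 0.002, -1.0]]
ft_force: [0.3, 0.3, -0.9]
grip_width: 0.0567
gripper_force: 43.2
```

jog_arm(plan="0 0 0 0 0 1 255;0 0 0 0 0 1.2 255;0 0 0 0 0 1.2 255;0 0 0 0 0 1.2 255;0 0 0 0 0 0.8 255;0 0 0 0 0 0.3 255;0 0 0 0 0 0 255;0 0 0 0 0 0 255")

```text
time_s: 17.57
position: [0.5554, -0.2176, 0.0476]
tool_rot: [[0.212, 0.977, 0.001], [0.977, -0.212, -0.0], [-0.0, 0.001, -1.0]]
ft_force: [0.6, -0.5, -1.6]
grip_width: 0.0571
gripper_force: 43.3
```

jog_arm(plan="0 0 0 0 0 0.05 0;0 0 0 0 0 0 0;0 0 0 0 0 0 0;0 0 0 0 0 0 0;0 0 0 0 0 -3 0;0 0 0 0 0 -4 0;0 0 0 0 0 -4 0;0 0 0 0 0 -4 0;0 0 0 0 0 -3 0;0 0 0 0 0 -2 0")

```text
time_s: 18.4
position: [0.5555, -0.2176, 0.2509]
tool_rot: [[0.212, 0.977, 0.004], [0.977, -0.212, -0.003], [-0.002, 0.005, -1.0]]
ft_force: [-0.5, 0.4, -0.1]
grip_width: 0.0854
gripper_force: 0.0
```

jog_arm(plan="0 0 0 3.4 -1.8 0 0;0 0 0 3.4 -1.8 0 0;0 0 0 3.4 -1.8 0 0;0 0 0 3.4 -1.8 0 0;0 0 0 3.4 -1.8 0 0;0 0 0 3.4 -1.8 0 0;0 0 0 3.4 -1.8 0 0;0 0 0 3.4 -1.8 0 0;0 0 0 3.4 -1.8 0 0;0 0 0 3.4 -1.8 0 0")

```text
time_s: 19.23
position: [0.4504, 0.1547, 0.2471]
tool_rot: [[0.212, 0.977, 0.001], [0.977, -0.212, 0.0], [0.0, 0.001, -1.0]]
ft_force: [1.2, 0.9, 0.1]
grip_width: 0.0853
gripper_force: 0.0
```

jog_arm(plan="0 0 0 3.4 -1.8 0 0;0 0 0 3.4 -1.8 0 0;0 0 0 3 -1.7 0 0;0 0 0 0 0 0 0;0 0 0 0 0 0 0;0 0 0 0 0 0 0")

```text
time_s: 19.73
position: [0.4204, 0.2597, 0.2468]
tool_rot: [[0.212, 0.977, 0.0], [0.977, -0.212, -0.0], [-0.0, 0.0, -1.0]]
ft_force: [0.6, -0.4, -0.5]
grip_width: 0.0857
gripper_force: 0.0
```

Run:
```python
from h import *
c=top_circle("wrist",.088,(.433,.307)); print(c)
s=env.observe(); print(s["time_s"],s["position"],s["grip_width"],s["q"])
print("b4",top_circle("top",.086,(.555,-.217)),top_circle("scene",.086,(.555,-.217)))
Rt=yawR(-12.3); p=c[0]; a=go([*p,.14],Rt,n=4); print(); go([*p,.045],Rt,n=4,frm=a)
```

```text
(array([0.429, 0.309]), 33.694175720214844, 4706, np.float64(0.08695613557443832), array([0.429, 0.309]))
19.7833 [0.421 0.259 0.247] 0.0851589449765036 [17.896 15.512 81.201 -0.016 83.286 30.2  ]
b4 (array([ 0.554, -0.22 ]), 29.186126708984375, 276, np.float64(0.08638359351524716), array([ 0.554, -0.22 ])) (array([ 0.558, -0.217]), 30.166770935058594, 169, np.float64(0.08735701000343055), array([ 0.561, -0.216]))
[ 0.    0.   -0.01] [ 1.26 -0.06  2.67]
[ 0.    0.   -0.01] [ 1.26 -0.06  2.67]
[ 0.    0.   -0.01] [ 1.26 -0.06  2.67]
[ 0.    0.   -0.01] [ 1.26 -0.06  2.67]

[0. 0. 0.] [0.   0.   2.38]
[0. 0. 0.] [0.   0.   2.38]
[0. 0. 0.] [0.   0.   2.38]
[0. 0. 0.] [0.   0.   2.38]
```

jog_arm(plan="0 0 0 1.3 -0.06 2.7 0;0 0 0 1.3 -0.06 2.7 0;0 0 0 1.25 -0.06 2.7 0;0 0 0 1.2 -0.06 2.6 0;0 0 0 0 0 0 0;0 0 0 0 0 0 0;0 0 0 0 0 0 0")

```text
time_s: 20.47
position: [0.4296, 0.3093, 0.1412]
tool_rot: [[0.213, 0.977, 0.002], [0.977, -0.213, 0.001], [0.001, 0.002, -1.0]]
ft_force: [-0.1, 0.7, 0.6]
grip_width: 0.0853
gripper_force: 0.0
```

jog_arm(plan="0 0 0 0 0 2.5 0;0 0 0 0 0 2.5 0;0 0 0 0 0 2.5 0;0 0 0 0 0 1.6 0;0 0 0 0 0 0.5 0;0 0 0 0 0 0 0;0 0 0 0 0 0 255;0 0 0 0 0 0 255;0 0 0 0 0 0 255;0 0 0 0 0 0 255")

```text
time_s: 21.3
position: [0.4299, 0.3102, 0.0461]
tool_rot: [[0.212, 0.977, 0.004], [0.977, -0.212, 0.001], [0.002, 0.004, -1.0]]
ft_force: [0.3, -1.9, 5.8]
grip_width: 0.067
gripper_force: 44.0
```

jog_arm(plan="0 0 0 0 0 0 255;0 0 0 0 0 0 255;0 0 0 0 0 0 255;0 0 0 0 0 0 255")

```text
time_s: 21.63
position: [0.4299, 0.3102, 0.0461]
tool_rot: [[0.212, 0.977, 0.004], [0.977, -0.212, 0.001], [0.002, 0.004, -1.0]]
ft_force: [-0.1, -2.1, 6.1]
grip_width: 0.0671
gripper_force: 44.0
```

Run:
```python
from h import *
s=env.observe();Rt=yawR(-12.3);p=np.array(s["position"]); a=go(p+[0,0,.165],Rt,n=5);print(); go([.5552,-.2175,p[2]+.165],Rt,frm=a)
```

```text
[ 0.04 -0.03  0.01] [ 0.01  0.01 -3.3 ]
[ 0.04 -0.03  0.01] [ 0.01  0.01 -3.3 ]
[ 0.04 -0.03  0.01] [ 0.    0.01 -3.3 ]
[ 0.04 -0.03  0.01] [ 0.   0.  -3.3]
[ 0.04 -0.03  0.01] [ 0.   0.  -3.3]

[0. 0. 0.] [-3.49  1.68  0.  ]
[0. 0. 0.] [-3.49  1.68  0.  ]
[0. 0. 0.] [-3.49  1.68  0.  ]
[0. 0. 0.] [-3.49  1.68  0.  ]
[0. 0. 0.] [-3.49  1.68  0.  ]
[0. 0. 0.] [-3.49  1.68  0.  ]
[0. 0. 0.] [-3.49  1.68  0.  ]
[0. 0. 0.] [-3.49  1.68  0.  ]
[0. 0. 0.] [-3.49  1.68  0.  ]
[0. 0. 0.] [-3.49  1.68  0.  ]
[0. 0. 0.] [-3.49  1.68  0.  ]
[0. 0. 0.] [-3.49  1.68  0.  ]
[0. 0. 0.] [-3.49  1.68  0.  ]
[0. 0. 0.] [-3.49  1.68  0.  ]
```

jog_arm(plan="0 0 0 0 0 -2 255;0 0 0 0 0 -4 255;0 0 0 0 0 -4 255;0 0 0 0 0 -4 255;0 0 0 0 0 -2.5 255;0 0 0 -3 1.45 0 255;0 0 0 -3.5 1.7 0 255;0 0 0 -3.5 1.7 0 255;0 0 0 -3.5 1.7 0 255;0 0 0 -3.5 1.7 0 255")

```text
time_s: 22.47
position: [0.4733, 0.1246, 0.2104]
tool_rot: [[0.212, 0.977, 0.003], [0.977, -0.212, 0.0], [0.001, 0.002, -1.0]]
ft_force: [0.8, 0.1, -2.3]
grip_width: 0.0671
gripper_force: 45.8
```

jog_arm(plan="0 0 0 -3.5 1.7 0 255;0 0 0 -3.5 1.7 0 255;0 0 0 -3.5 1.7 0 255;0 0 0 -3.5 1.7 0 255;0 0 0 -3.5 1.7 0 255;0 0 0 -3.5 1.7 0 255;0 0 0 -3.5 1.7 0 255;0 0 0 -3.5 1.7 0 255;0 0 0 -3.5 1.65 0 255")

```text
time_s: 23.22
position: [0.5555, -0.2159, 0.2104]
tool_rot: [[0.212, 0.977, 0.002], [0.977, -0.212, -0.001], [-0.001, 0.002, -1.0]]
ft_force: [1.4, 1.4, -1.4]
grip_width: 0.0668
gripper_force: 45.8
```

jog_arm(plan="0 0 0 -0.4 0.2 0 255;0 0 0 0 0 0 255;0 0 0 0 0 0 255;0 0 0 0 0 0 255")

```text
time_s: 23.55
position: [0.5564, -0.2169, 0.2096]
tool_rot: [[0.211, 0.977, 0.001], [0.977, -0.211, -0.0], [0.0, 0.001, -1.0]]
ft_force: [-0.0, 0.4, -1.4]
grip_width: 0.0671
gripper_force: 45.8
```

Run:
```python
from h import *
s=env.observe();print(s["time_s"],s["position"],s["grip_width"]);Rt=yawR(-12.3);go([.5553,-.2178,.150],Rt,n=1)
```

```text
23.55 [ 0.556 -0.217  0.21 ] 0.06714946929836735
[ 0.03 -0.01  0.12] [-0.11 -0.09  5.96]
```

jog_arm(plan="0 0 0 -0.08 -0.1 3 255;0 0 0 0 0 2.5 255;0 0 0 0 0 1.8 255;0 0 0 0 0 0.8 255;0 0 0 0 0 0.5 255;0 0 0 0 0 0.4 255;0 0 0 0 0 0 255;0 0 0 0 0 0 255")

```text
time_s: 24.22
position: [0.5559, -0.2188, 0.1198]
tool_rot: [[0.212, 0.977, 0.001], [0.977, -0.212, -0.001], [-0.001, 0.002, -1.0]]
ft_force: [0.3, 0.2, -0.9]
grip_width: 0.0669
gripper_force: 45.8
```

jog_arm(plan="0 0 0 0.08 0 1 255;0 0 0 0 0 1.2 255;0 0 0 0 0 1.2 255;0 0 0 0 0 1.2 255;0 0 0 0 0 1.0 255;0 0 0 0 0 0.5 255;0 0 0 0 0 0.2 255;0 0 0 0 0 0 255;0 0 0 0 0 0 255")

```text
time_s: 24.97
position: [0.5558, -0.2182, 0.0562]
tool_rot: [[0.212, 0.977, 0.001], [0.977, -0.212, -0.001], [-0.0, 0.001, -1.0]]
ft_force: [-1.9, -0.9, 0.9]
grip_width: 0.0671
gripper_force: 45.9
```

jog_arm(plan="0 0 0 0 0 0 0;0 0 0 0 0 0 0;0 0 0 0 0 0 0;0 0 0 0 0 -2 0;0 0 0 0 0 -4 0;0 0 0 0 0 -4.1 0;0 0 0 0 0 -4.1 0;0 0 0 0 0 -4.1 0;0 0 0 0 0 -4.1 0;0 0 0 0 0 -4.1 255")

```text
time_s: 25.8
position: [0.5552, -0.2177, 0.3232]
tool_rot: [[0.212, 0.977, 0.001], [0.977, -0.212, -0.0], [-0.0, 0.001, -1.0]]
ft_force: [1.2, -0.5, 0.3]
grip_width: 0.0751
gripper_force: 0.0
```

jog_arm(plan="0 0 0 0 0 -4.1 255;0 0 0 0 0 -1 255;0 0 0 0 0 0 255;0 0 0 0 0 0 255;0 0 0 0 0 0 255;0 0 0 0 0 0 255")

```text
time_s: 26.3
position: [0.5554, -0.2179, 0.3699]
tool_rot: [[0.212, 0.977, -0.003], [0.977, -0.212, 0.002], [0.001, -0.003, -1.0]]
ft_force: [-0.6, -0.6, 0.2]
grip_width: 0.0006
gripper_force: 0.0
```

Run:
```python
from h import *
s=env.observe();print(s["time_s"],s["position"],s["grip_width"]);Rt=yawR(-12.3)
for c in("top","scene","wrist"): im=imaging.get_image(c); save(im,c+"5"); print(c,top_circle(c,.097,(.555,-.217),im=im))
w=cloud(im)
for q in("pin_shoulder","pin_mid"):
  for c in ("top",): print(q,[(o["at"],round(o["confidence"],2),P(imaging.get_image(c),*o["at"],z=.008)) for o in models.tip_of(c,q)[:2]])
im=imaging.get_image("scene");w=cloud(im);p=w[models.outline_of("scene","bar")[0]["region"]];p=p[p[:,2]>.15]; mu=p.mean(0); print(mu,np.linalg.svd(p-mu)[2][0],p[:,2].max())
a=go([.523,-.366,.375],Rt); print(); go([.523,-.366,.285],Rt,frm=a)
```

```text
26.3 [ 0.555 -0.218  0.37 ] 0.0005815904627562036
top (array([ 0.557, -0.215]), 33.076934814453125, 126, np.float64(0.09697653532955508), array([ 0.564, -0.203]))
scene (array([ 0.558, -0.217]), 34.82631301879883, 222, np.float64(0.0984148786193823), array([ 0.561, -0.217]))
wrist (array([ 0.553, -0.219]), 33.892269134521484, 2342, np.float64(0.09691980038152179), array([ 0.553, -0.218]))
pin_shoulder [([330.8, 241.4], 0.63, array([0.459, 0.046, 0.008]))]
pin_mid [([332.0, 233.4], 0.4, array([0.482, 0.044, 0.008]))]
[ 0.542 -0.308  0.243] [ 0.036  0.154 -0.987] 0.33418430263114907
[-0.   -0.    0.01] [-3.79 -0.01 -0.08]
[-0.   -0.    0.01] [-3.79 -0.01 -0.08]
[-0.   -0.    0.01] [-3.79 -0.01 -0.08]
[-0.   -0.    0.01] [-3.79 -0.01 -0.08]

[0. 0. 0.] [0. 0. 3.]
[0. 0. 0.] [0. 0. 3.]
[0. 0. 0.] [0. 0. 3.]
```

View pics/wrist5.png

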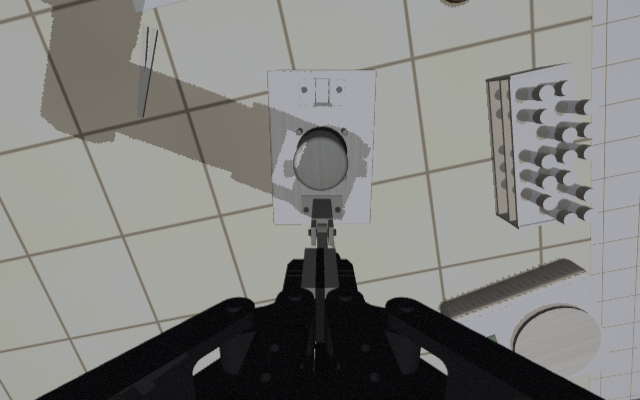

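The wrist view shows the nest closed on the seat, with the largest end at (321,160) and the bar upright at (321,230). Next I'll go over and behind the bar.

jog_arm(plan="0 0 0 -3.8 0 -0.1 255;0 0 0 -3.8 0 -0.1 255;0 0 0 -3.8 0 0 255;0 0 0 -3.8 0 0 255;0 0 0 -0.3 0 0 255;0 0 0 0 0 3 255;0 0 0 0 0 3 255;0 0 0 0 0 2.5 255;0 0 0 0 0 0 255;0 0 0 0 0 0 255")

```text
time_s: 27.58
position: [0.5227, -0.3692, 0.2888]
tool_rot: [[0.212, 0.977, -0.001], [0.977, -0.212, 0.001], [0.001, -0.001, -1.0]]
ft_force: [1.2, -0.5, 0.3]
grip_width: 0.0002
gripper_force: 0.0
```

jog_arm(plan="0 0 0 0.9 0 -0.1 255;0 0 0 0.8 0 -0.1 255;0 0 0 0.7 0 -0.1 255;0 0 0 0.8 0 -0.1 255;0 0 0 1.0 0 -0.1 255;0 0 0 1.1 0 -0.1 255")

```text
time_s: 28.08
position: [0.5343, -0.317, 0.2957]
tool_rot: [[0.212, 0.977, 0.001], [0.977, -0.212, -0.001], [-0.001, 0.001, -1.0]]
ft_force: [-0.1, -2.5, 2.4]
grip_width: -0.0003
gripper_force: 1.4
```

jog_arm(plan="0 0 0 1.1 0 -0.1 255;0 0 0 1.1 0 -0.1 255;0 0 0 1.2 0 -0.1 255;0 0 0 1.2 0 0.35 255;0 0 0 1.2 0 0.35 255;0 0 0 1.2 0 0.35 255;0 0 0 1.2 0 0.35 255;0 0 0 1.2 0 0.35 255")

```text
time_s: 28.75
position: [0.554, -0.2245, 0.2796]
tool_rot: [[0.212, 0.977, -0.001], [0.977, -0.212, 0.0], [0.0, -0.001, -1.0]]
ft_force: [-0.3, -2.1, -0.0]
grip_width: -0.0003
gripper_force: 0.6
```

Run:
```python
from h import *
s=env.observe();print(s["time_s"],s["position"])
u=np.array([.213,.977]);H=np.array([.5377,-.298]);print("y'",(np.array(s["position"])[:2]-H)@u)
im=imaging.get_image("scene");w=cloud(im);p=w[models.outline_of("scene","bar")[0]["region"]];p=p[p[:,2]>.15]; mu=p.mean(0); print(mu,np.linalg.svd(p-mu)[2][0],p[:,2].max())
```

```text
28.75 [ 0.554 -0.225  0.28 ]
y' 0.07525430640534814
[ 0.559 -0.235  0.227] [-0.093 -0.471 -0.877] 0.3067620369151366
```

jog_arm(plan="0 0 0 1.2 0 0.66 255;0 0 0 1.2 0 0.66 255;0 0 0 1.2 0 0.66 255;0 0 0 1.2 0 0.66 255;0 0 0 1.1 0 0.66 255;0 0 0 0.9 0 1.08 255;0 0 0 0.9 0 1.08 255;0 0 0 0.9 0 1.08 255;0 0 0 0.9 0 1.08 255;0 0 0 0.9 0 1.08 255")

```text
time_s: 29.68
position: [0.5761, -0.1229, 0.1924]
tool_rot: [[0.212, 0.977, -0.0], [0.977, -0.212, 0.0], [0.0, -0.0, -1.0]]
ft_force: [-0.1, -1.2, 0.7]
grip_width: -0.0
gripper_force: 0.4
```

Run:
```python
from h import *
s=env.observe();print(s["time_s"],s["position"])
u=np.array([.213,.977]);H=np.array([.5377,-.298]);print("y'",(np.array(s["position"])[:2]-H)@u)
im=imaging.get_image("scene");w=cloud(im);p=w[models.outline_of("scene","bar")[0]["region"]];p=p[p[:,2]>.13]; mu=p.mean(0); print(mu,np.linalg.svd(p-mu)[2][0],p[:,2].max())
```

```text
29.6833 [ 0.576 -0.123  0.192]
y' 0.17926307799360977
[ 0.569 -0.186  0.161] [-0.186 -0.917 -0.353] 0.1969387067735605
```

jog_arm(plan="0 0 0 0.6 0 1.1 255;0 0 0 0.6 0 1.1 255;0 0 0 0.5 0 1.1 255;0 0 0 0.2 0 0.9 255;0 0 0 0 0 0.8 255;0 0 0 0 0 0.7 255;0 0 0 0 0 0.6 255;0 0 0 0 0 0.3 255;0 0 0 0 0 0 255")

```text
time_s: 30.53
position: [0.5798, -0.1058, 0.1267]
tool_rot: [[0.212, 0.977, -0.001], [0.977, -0.212, 0.0], [0.0, -0.001, -1.0]]
ft_force: [-0.8, 0.7, 0.1]
grip_width: -0.0003
gripper_force: 0.0
```

jog_arm(plan="0 0 0 0 0 0.3 255;0 0 0 0 0 0.2 255;0 0 0 0 0 0 255")

```text
time_s: 30.78
position: [0.5804, -0.1059, 0.1248]
tool_rot: [[0.212, 0.977, 0.003], [0.977, -0.212, -0.001], [-0.001, 0.003, -1.0]]
ft_force: [-4.5, 0.5, 15.2]
grip_width: -0.0002
gripper_force: 7.5
```

jog_arm(plan="0 0 0 0 0 -2 255;0 0 0 0 0 -4 255;0 0 0 1.5 -2.5 -1.5 150;0 0 0 1.5 -3.1 0 150;0 0 0 1.5 -3.1 0 150;0 0 0 1.5 -3.1 0 150;0 0 0 1.6 -3.1 0 150;0 0 0 0 0 0 150;0 0 0 0 0 0 150;0 0 0 0 0 0 150")

```text
time_s: 31.62
position: [0.4512, -0.0001, 0.1978]
tool_rot: [[0.212, 0.977, 0.002], [0.977, -0.212, -0.001], [-0.0, 0.002, -1.0]]
ft_force: [0.4, 0.5, 0.6]
grip_width: 0.0351
gripper_force: 0.0
```

```bash
cat > pin.py <<'E'
from h import *
im=imaging.get_image("wrist"); s=env.observe(); print(s["time_s"],s["position"],s["grip_width"])
import sys; save(im,sys.argv[1]); w=cloud(im)
o=models.outline_of("wrist","pin_shoulder"); 
for x in o[:2]: print(x["confidence"],np.round(x["bbox"]))
for q in("pin_shoulder","pin_mid"): print(q,[(t["at"],round(t["confidence"],2),P(im,*t["at"],z=.008)) for t in models.tip_of("wrist",q)[:2]])
p=w[o[0]["region"]]; p=p[(p[:,2]>.003)&(p[:,2]<.03)]
pix=im["pixels"].astype(int).sum(2)[o[0]["region"]]
r=cv2.minAreaRect((p[:,:2]*1000).astype(np.float32)); print("rect",r,len(p))
h=p[p[:,2]>.0135]; print("head rect",cv2.minAreaRect((h[:,:2]*1000).astype(np.float32)),len(h),np.median(h[:,2]))
mu=p.mean(0); d=np.linalg.svd(p[:,:2]-mu[:2],full_matrices=False)[2][0]; print("dir",d,np.degrees(np.arctan2(d[1],d[0])))
E
python3 pin.py w6
python3 - <<'E'
from h import *
im=imaging.get_image("scene");w=cloud(im);p=w[models.outline_of("scene","bar")[0]["region"]];p=p[(p[:,2]>.115)]; mu=p.mean(0); print("bar",mu,np.linalg.svd(p-mu)[2][0],p[:,2].max())
E
```

```text
31.6667 [ 0.451 -0.     0.198] 0.035512421030474646
0.91 [329. 124.  65.  26.]
0.16 [469. 324. 155. 153.]
pin_shoulder [([326.6, 125.4], 0.72, array([0.467, 0.047, 0.008]))]
pin_mid [([340.6, 128.1], 0.63, array([0.479, 0.042, 0.008]))]
rect ((468.04864501953125, 47.17170333862305), (16.002595901489258, 61.700035095214844), 66.0865478515625) 822
head rect ((453.497802734375, 53.58955383300781), (15.92523193359375, 27.369977951049805), 66.01541900634766) 492 0.015101387302987823
dir [ 0.914 -0.406] -23.955526899865365
bar [ 0.565 -0.197  0.123] [-0.218 -0.976 -0.001] 0.13237496887836742
```

View pics/w6.png

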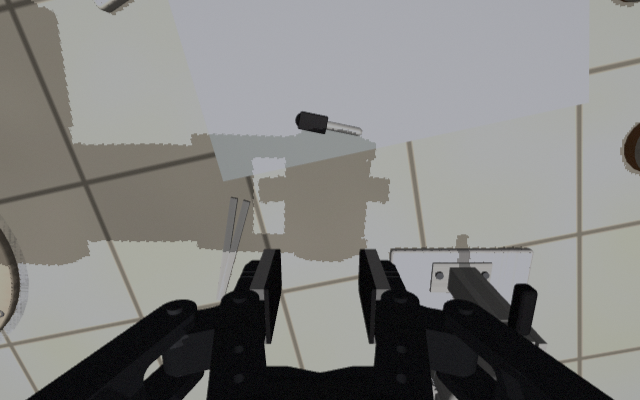

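The pin lies from (298,120) to (360,131) with its tip to the right. The bar is level and down in the fork. I'll turn and approach the pin's head.

Run:
```python
from h import *
Rt=yawR(66); a=go([.4523,.0541,.06],Rt,n=12);
```

```text
[-0.   -0.   -6.52] [ 0.44 -0.08  1.14]
[-0.   -0.   -6.52] [ 0.45 -0.03  1.14]
[-0.   -0.   -6.52] [0.45 0.02 1.14]
[-0.   -0.   -6.52] [0.45 0.07 1.14]
[-0.   -0.   -6.52] [0.44 0.12 1.14]
[-0.   -0.   -6.52] [0.42 0.17 1.14]
[-0.   -0.   -6.52] [0.4  0.21 1.14]
[-0.   -0.   -6.52] [0.37 0.26 1.14]
[-0.   -0.   -6.52] [0.34 0.3  1.14]
[-0.   -0.   -6.52] [0.3  0.34 1.14]
[-0.   -0.   -6.52] [0.26 0.37 1.14]
[-0.   -0.   -6.52] [0.22 0.4  1.14]
```

jog_arm(plan="0 0 -6.5 0.45 -0.1 1.1 150;0 0 -6.5 0.45 0 1.1 150;0 0 -6.5 0.45 0 1.1 150;0 0 -6.5 0.45 0.1 1.1 150;0 0 -6.5 0.45 0.1 1.1 150;0 0 -6.5 0.4 0.2 1.1 150;0 0 -6.5 0.4 0.2 1.1 150;0 0 -6.5 0.4 0.25 1.1 150;0 0 -6.5 0.35 0.3 1.1 150;0 0 -6.5 0.3 0.35 1.1 150")

```text
time_s: 32.75
position: [0.4522, 0.0459, 0.0867]
tool_rot: [[-0.799, 0.601, -0.0], [0.601, 0.799, -0.0], [0.0, -0.0, -1.0]]
ft_force: [0.2, -0.5, -0.2]
grip_width: 0.0354
gripper_force: 0.0
```

jog_arm(plan="0 0 -6.5 0.25 0.4 1.1 150;0 0 -6.7 0.2 0.4 1.1 150;0 0 0 0 0 0 150;0 0 0 0 0 0 150;0 0 0 0 0 0 150")

```text
time_s: 33.17
position: [0.4531, 0.0547, 0.0658]
tool_rot: [[-0.912, 0.411, 0.001], [0.411, 0.912, -0.0], [-0.001, 0.0, -1.0]]
ft_force: [0.4, 0.5, 1.1]
grip_width: 0.0352
gripper_force: 0.0
```

Run:
```python
from h import *
s=env.observe();print(s["time_s"],s["position"])
im=imaging.get_image("top"); w=cloud(im)
for q in("pin_shoulder","pin_mid"): print(q,[(t["at"],round(t["confidence"],2),P(im,*t["at"],z=.008)) for t in models.tip_of("top",q)[:1]])
im=imaging.get_image("wrist")
for q in("pin_shoulder","pin_mid"): print(q,[(t["at"],round(t["confidence"],2),P(im,*t["at"],z=.008)) for t in models.tip_of("wrist",q)[:1]])
Rt=yawR(66); a=go([.4523,.0541,.004],Rt,n=3);
```

```text
33.1667 [0.453 0.055 0.066]
pin_shoulder [([388.5, 198.4], 0.27, array([ 0.59 , -0.12 ,  0.008]))]
pin_mid []
pin_shoulder [([318.0, 248.1], 0.97, array([0.466, 0.047, 0.008]))]
pin_mid [([320.3, 269.5], 0.82, array([0.48 , 0.042, 0.008]))]
[ 0.    0.01 -0.03] [ 0.01 -0.03  2.06]
[ 0.    0.01 -0.03] [ 0.01 -0.03  2.06]
[ 0.    0.01 -0.03] [ 0.01 -0.03  2.06]
```

jog_arm(plan="0 0 0 0 -0.06 2.3 150;0 0 0 0 0 2.2 150;0 0 0 0 0 1.2 150;0 0 0 0 0 0.4 150;0 0 0 0 0 0 150;0 0 0 0 0 0 150")

```text
time_s: 33.97
position: [0.4528, 0.0544, 0.0048]
tool_rot: [[-0.913, 0.408, 0.001], [0.408, 0.913, -0.0], [-0.001, 0.0, -1.0]]
ft_force: [1.1, -0.3, -0.2]
grip_width: 0.0349
gripper_force: 0.0
```

jog_arm(plan="0 0 0 0 0 0 255;0 0 0 0 0 0 255;0 0 0 0 0 0 255;0 0 0 0 0 0 255;0 0 0 0 0 0 255", grip_force=60)

```text
time_s: 34.38
position: [0.4529, 0.0544, 0.0054]
tool_rot: [[-0.913, 0.407, 0.002], [0.407, 0.913, -0.0], [-0.002, 0.001, -1.0]]
ft_force: [-0.4, 0.2, 5.3]
grip_width: 0.0137
gripper_force: 59.0
```

Run:
```python
from h import *
s=env.observe();p=np.array(s["position"]);Rt=yawR(77.7); a=go(p+[0,0,.112],yawR(66),n=4);print(); go([.490,-.1187,.117],Rt,n=6,frm=a)
```

```text
[ 0.01  0.03 -0.01] [-0.01  0.   -2.8 ]
[ 0.01  0.03 -0.01] [-0.   0.  -2.8]
[ 0.01  0.03 -0.01] [-0.   0.  -2.8]
[ 0.01  0.03 -0.01] [-0.   0.  -2.8]

[ 0.    0.   -1.95] [-1.74 -2.38  0.01]
[ 0.    0.   -1.95] [-1.66 -2.44  0.01]
[ 0.    0.   -1.95] [-1.57 -2.5   0.01]
[ 0.    0.   -1.95] [-1.49 -2.55  0.01]
[ 0.    0.   -1.95] [-1.4  -2.6   0.01]
[ 0.    0.   -1.95] [-1.31 -2.64  0.01]
```

jog_arm(plan="0 0 0 0 0 -2 255;0 0 0 0 0 -3.2 255;0 0 0 0 0 -3.5 255;0 0 0 0 0 -2.5 255;0 0 -1.95 -1.74 -2.4 0 255;0 0 -1.95 -1.66 -2.4 0 255;0 0 -1.95 -1.57 -2.5 0 255;0 0 -1.95 -1.5 -2.55 0 255;0 0 -1.95 -1.4 -2.6 0 255;0 0 -1.95 -1.3 -2.6 0 255")

```text
time_s: 35.22
position: [0.4897, -0.1196, 0.1171]
tool_rot: [[-0.977, 0.212, 0.001], [0.212, 0.977, -0.0], [-0.001, -0.0, -1.0]]
ft_force: [-0.2, -0.2, -0.7]
grip_width: 0.014
gripper_force: 58.8
```

jog_arm(plan="0 0 0 0 0 0 255;0 0 0 0 0 0 255;0 0 0 0 0 0 255")

```text
time_s: 35.47
position: [0.4893, -0.1175, 0.1165]
tool_rot: [[-0.977, 0.214, -0.0], [0.214, 0.977, 0.0], [0.0, 0.0, -1.0]]
ft_force: [-0.0, 0.8, -0.5]
grip_width: 0.0143
gripper_force: 58.8
```

```bash
cat > fork.py <<'E'
from h import *
import sys
im=imaging.get_image("wrist"); s=env.observe(); T=np.array(s["position"]); Rt=np.array(s["tool_rot"])
print(s["time_s"],T,s["grip_width"],s["gripper_force"]); save(im,sys.argv[1]); w=cloud(im)
C=np.array([.5553,-.2174]);u=np.array([.213,.977]);x=np.array([.977,-.213]);F=C+.0825*u
def f(p): p=np.asarray(p); return np.concatenate([(p[...,:2]-F)@np.stack([x,u],1),p[...,2:]],-1)*1000
print("tcp in fork frame",f(T))
for cam in("wrist","scene","top"):
    i=im if cam=="wrist" else imaging.get_image(cam)
    for q in("pin_shoulder","pin_mid","fork_hole"):
        for t in models.tip_of(cam,q)[:1]: print(cam,q,np.round(t["at"]),round(t["confidence"],2),f(P(i,*t["at"],z=.118)))
g=f(w)
# shank: steel points between tcp and fork
m=(g[...,0]>f(T)[0]+18)&(g[...,0]<-15)&(abs(g[...,1])<14)&(g[...,2]>105)&(g[...,2]<135)
q=g[m]
if len(q)>20:
    for a in np.arange(np.floor(q[:,0].min()/5)*5,q[:,0].max(),5):
        k=q[(q[:,0]>=a)&(q[:,0]<a+5)]
        if len(k)>3: print("x",a,len(k),"y",np.percentile(k[:,1],[3,97]).round(1),"ztop",np.percentile(k[:,2],95).round(1))
# fork post top in this view
m=(abs(g[...,0])<16)&(abs(g[...,1])<16)&(abs(g[...,2]-131)<3); q=g[m]; print("post top n",len(q), q.min(0) if len(q) else "",q.max(0) if len(q) else "")
E
python3 fork.py w7
```

```text
35.5167 [ 0.489 -0.117  0.117] 0.014114342594649925 58.79517099325312
tcp in fork frame [-85.829   1.428 116.567]
wrist pin_shoulder [318. 302.] 0.6 [-70.248  -0.029 118.   ]
wrist fork_hole [217. 300.] 0.66 [-71.58  -46.677 118.   ]
scene pin_shoulder [253. 183.] 0.49 [-87.367  14.318 118.   ]
scene pin_mid [248. 188.] 0.41 [-57.941   2.211 118.   ]
scene fork_hole [246. 195.] 0.96 [-15.061  -2.364 118.   ]
top fork_hole [399. 196.] 0.56 [  8.133   6.192 118.   ]
x -70.0 92 y [-2.8  4.1] ztop 122.8
x -65.0 163 y [-3.3  4.6] ztop 122.6
x -60.0 141 y [-2.9  4.1] ztop 122.7
x -55.0 142 y [-3.   4.1] ztop 122.8
x -50.0 140 y [-3.   4.2] ztop 122.7
x -45.0 135 y [-3.1  4.2] ztop 122.6
x -40.0 21 y [-2.8  2.4] ztop 121.7
post top n 0
```

View pics/w7.png

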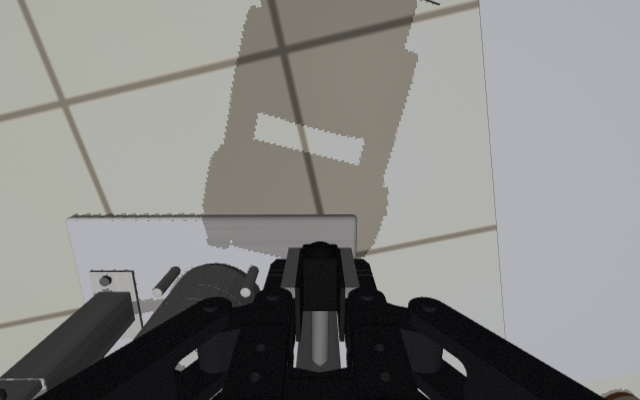

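The pin sits level in the fingers (shank at (320,335)), and its axis is about 1 mm high and 1 mm to the side of the hole. I'll correct that and insert slowly.

jog_arm(plan="0 0 0 0 -0.1 0.13 255;0 0 0 -0.8 0 0 255;0 0 0 -0.8 0 0 255;0 0 0 -0.5 0 0 255;0 0 0 0 0 0 255;0 0 0 0 0 0 255")

```text
time_s: 36.57
position: [0.5102, -0.1236, 0.1148]
tool_rot: [[-0.977, 0.214, -0.0], [0.214, 0.977, 0.0], [0.0, 0.0, -1.0]]
ft_force: [0.4, 0.4, 0.5]
grip_width: 0.0142
gripper_force: 58.8
```

jog_arm(plan="0 0 0 -0.25 0 0 255;0 0 0 -0.25 0 0 255;0 0 0 -0.25 0 0 255;0 0 0 0 0 0 255;0 0 0 0 0 0 255")

```text
time_s: 36.98
position: [0.5173, -0.1252, 0.115]
tool_rot: [[-0.977, 0.214, 0.0], [0.214, 0.977, -0.0], [-0.0, -0.0, -1.0]]
ft_force: [-0.4, 0.3, -0.6]
grip_width: 0.0141
gripper_force: 58.8
```

```bash
python3 fork.py w8 | grep -v "top\|scene"
python3 - <<'E'
from h import *
i=cv2.imread("pics/w8.png")[200:400,120:520]; cv2.imwrite("pics/w8c.png",cv2.resize(i,(800,400),interpolation=cv2.INTER_CUBIC))
E
```

```text
37.0333 [ 0.517 -0.125  0.115] 0.014336647600273015 58.79271610145224
tcp in fork frame [-56.835  -0.436 115.004]
wrist pin_shoulder [321. 302.] 0.92 [-42.245  -0.011 118.   ]
wrist pin_mid [324. 329.] 0.72 [-28.018   1.238 118.   ]
wrist fork_hole [321. 374.] 0.86 [ -1.945  -0.071 118.   ]
```

View pics/w8c.png

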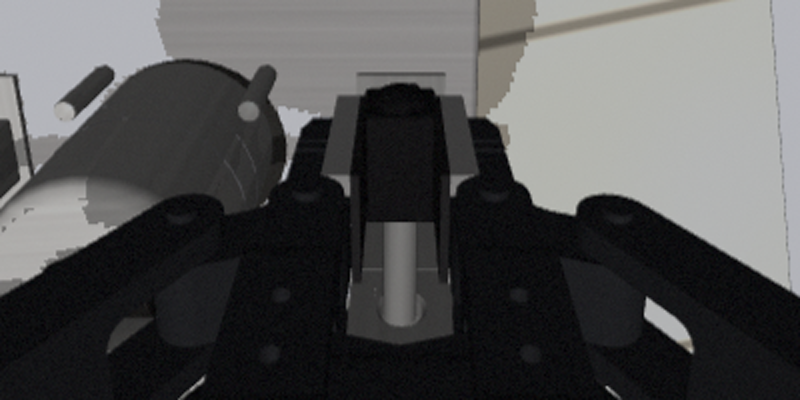

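The tip is entering the cheek hole at (402,308) with no force. Continuing.

jog_arm(plan="0 0 0 -0.25 0 0 255;0 0 0 -0.25 0 0 255;0 0 0 -0.25 0 0 255;0 0 0 -0.25 0 0 255;0 0 0 0 0 0 255")

```text
time_s: 38.0
position: [0.5276, -0.1275, 0.115]
tool_rot: [[-0.977, 0.214, 0.0], [0.214, 0.977, -0.0], [-0.0, -0.0, -1.0]]
ft_force: [-0.3, 0.2, -1.2]
grip_width: 0.014
gripper_force: 58.8
```

jog_arm(plan="0 0 0 -0.25 0 0 255;0 0 0 -0.25 0 0 255;0 0 0 -0.25 0 0 255;0 0 0 -0.25 0 0 255;0 0 0 -0.2 0 0 255;0 0 0 0 0 0 255")

```text
time_s: 38.5
position: [0.5392, -0.13, 0.115]
tool_rot: [[-0.977, 0.214, 0.0], [0.214, 0.977, -0.0], [-0.0, -0.0, -1.0]]
ft_force: [0.8, 0.5, -0.6]
grip_width: 0.0142
gripper_force: 58.8
```

jog_arm(plan="0 0 0 -0.2 0 0 255;0 0 0 -0.2 0 0 255;0 0 0 -0.15 0 0 255;0 0 0 0 0 0 255")

```text
time_s: 38.83
position: [0.5444, -0.1311, 0.115]
tool_rot: [[-0.977, 0.214, 0.0], [0.214, 0.977, -0.0], [-0.0, -0.0, -1.0]]
ft_force: [0.4, -0.5, -0.8]
grip_width: 0.0139
gripper_force: 58.8
```

jog_arm(plan="0 0 0 -0.1 0 0 255;0 0 0 -0.1 0 0 255;0 0 0 0 0 0 255")

```text
time_s: 39.08
position: [0.5451, -0.1312, 0.1149]
tool_rot: [[-0.977, 0.214, -0.003], [0.214, 0.977, 0.001], [0.003, 0.0, -1.0]]
ft_force: [-5.1, 0.1, 2.5]
grip_width: 0.0141
gripper_force: 59.2
```

jog_arm(plan="0 0 0 -0.05 0 0 255;0 0 0 0 0 0 255;0 0 0 0 0 0 150;0 0 0 0 0 0 150;0 0 0 0 0 0 150;0 0 0 0 0 0 150;0 0 0 0 0 -1 150;0 0 0 0 0 -3 150;0 0 0 0 0 -3 150;0 0 0 0 0 -3 150")

```text
time_s: 39.92
position: [0.5465, -0.1315, 0.2171]
tool_rot: [[-0.977, 0.214, 0.0], [0.214, 0.977, -0.0], [-0.0, -0.0, -1.0]]
ft_force: [0.0, 0.6, 0.5]
grip_width: 0.0351
gripper_force: 0.0
```

jog_arm(plan="0 0 0 3 0 0 150;0 0 0 3 0 0 150;0 0 0 3 0 0 150;0 0 0 0 0 0 150;0 0 0 0 0 0 150")

```text
time_s: 40.33
position: [0.4582, -0.1122, 0.2163]
tool_rot: [[-0.977, 0.214, 0.002], [0.214, 0.977, -0.001], [-0.002, -0.0, -1.0]]
ft_force: [0.2, -0.2, -0.3]
grip_width: 0.0354
gripper_force: 0.0
```

```bash
python3 fork.py w9
python3 - <<'E'
from h import *
i=imaging.get_image("wrist"); C=np.array([.5553,-.2174]);u=np.array([.213,.977]);x=np.array([.977,-.213]);F=C+.0825*u
w=cloud(i); g=np.concatenate([(w[...,:2]-F)@np.stack([x,u],1),w[...,2:]],-1)*1000
m=(g[...,0]>-55)&(g[...,0]<-8)&(abs(g[...,1])<11)&(g[...,2]>121)&(g[...,2]<130); q=g[m]; print("head",len(q),np.percentile(q,[1,99],axis=0) if len(q) else "")
im=imaging.get_image("scene"); save(im,"scene9"); w=cloud(im)
p=w[models.outline_of("scene","bar")[0]["region"]];p=p[p[:,2]>.112]; mu=p.mean(0); print("bar",np.linalg.svd(p-mu)[2][0])
a=cv2.imread("pics/w9.png")[150:400,160:480]; b=cv2.imread("pics/scene9.png")[150:260,160:300]
cv2.imwrite("pics/c9.png",np.hstack([cv2.resize(a,(420,328)),cv2.resize(b,(378,328),interpolation=cv2.INTER_CUBIC)[:,:378]]))
E
```

```text
40.3833 [ 0.459 -0.113  0.216] 0.03547309447106909 0.0
tcp in fork frame [-116.334   -0.534  216.048]
wrist pin_shoulder [245. 275.] 0.37 [-61.795 -58.401 118.   ]
wrist pin_mid [324. 344.] 0.88 [  1.722   2.121 118.   ]
wrist fork_hole [322. 342.] 0.81 [ -0.146   0.636 118.   ]
scene fork_hole [250. 197.] 0.87 [ -4.547  10.737 118.   ]
top pin_mid [460. 215.] 0.32 [  -1.667 -167.398  118.   ]
top fork_hole [397. 196.] 0.79 [  5.525   9.804 118.   ]
x -45.0 186 y [-7.7  6.5] ztop 121.0
x -40.0 138 y [-8.6  6.8] ztop 122.2
x -35.0 129 y [-8.7  7.2] ztop 122.7
x -30.0 112 y [-8.4  7.2] ztop 123.2
x -25.0 123 y [-7.8  7.2] ztop 123.8
x -20.0 105 y [-8.8  7.2] ztop 123.9
post top n 993 [-14.831 -13.651 128.012] [ 14.073  12.016 132.953]
head 683 [[-40.571 -10.276 121.049]
 [-12.233  10.326 129.84 ]]
bar [0.218 0.976 0.005]
```

View pics/c9.png

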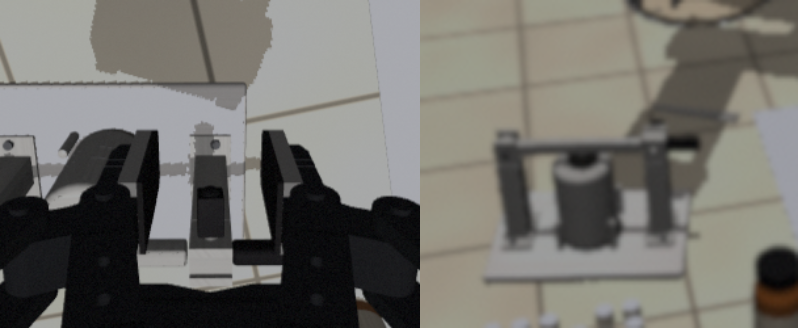

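The head sits against the fork post (left panel at (210,215)), and the bar is level over the nest (right panel). One check of the head's back end before handing in.

Run:
```python
from h import *
i=imaging.get_image("wrist"); C=np.array([.5553,-.2174]);u=np.array([.213,.977]);x=np.array([.977,-.213]);F=C+.0825*u
w=cloud(i); g=np.concatenate([(w[...,:2]-F)@np.stack([x,u],1),w[...,2:]],-1)*1000
m=(g[...,0]>-65)&(g[...,0]<-16)&(abs(g[...,1])<5)&(g[...,2]>100)&(g[...,2]<130); q=g[m]
print(len(q),np.percentile(q[:,0],[0,1,5]),"post front",np.percentile(g[(abs(g[...,1])<11)&(abs(g[...,2]-131)<2)&(abs(g[...,0])<20)][:,0],[1,99]))
dark=i["pixels"].astype(int).sum(2)<120
k=q[(q[:,0]>-38)]; print("slope",np.polyfit(k[:,0],k[:,2],1))
```

```text
497 [-44.231 -44.082 -43.33 ] post front [-14.221  13.355]
slope [  0.1   124.757]
```

```bash
python3 -c "
from rig import job
print(job.close_job())"
```

```text
the job is handed in; nothing more can be done
None
```

The job is handed in (no verdict was returned): the three beakers present (3, 4 and 5) are nested on the seat, the bar is level in the fork, and the pin is through with its head about 0.3 mm from home and tilted about 0.1 rad (limit 0.15), all by camera measurement; nothing came near the bottle or jars.

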